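# Let the waiting ring out of the feeder and slide it home in the dial gauge

### The arm

A 7-joint arm with a two-finger parallel gripper is mounted at the origin on a cart in front of the work surface, level with it; the furniture and walls round the work are solid. World frame = base frame: x ahead of the robot, y to its left, z up, the work surface at z = 0. Lengths are in m, angles in rad, forces in N, time in s.
With the tool pointing down it reaches from about 0.4 to 0.85 m from the base axis. Payload 10.4 kg.
Tool frame: the origin (TCP) lies between the finger pads; the fingertips stand tcp_to_tips ahead of it and the grasp point (between the pads) lies 8 mm behind it (tcp_to_tips is the distance from the TCP to the fingertips, in m); z points along the fingers, y is the line along which they close (so a half turn about z gives the same grasp; the last joint's range is limited). The gripper opens to 85 mm and grips with 20 to 120 N. Pads are 22 mm wide; open, the fingers measure 114 mm over their backs; the gripper's body (76 mm by 85 mm) begins 54 mm behind the grasp point. The pads swing forward as they close: fully open they stand 13 mm farther back than shut.
Start: joints at [1.115, 0.332, -0.065, 1.46, 0.022, 1.35, -0.088], TCP at [0.262, -0.567, 0.242] pointing down, gripper open.
Joint ranges: [-2.6, 2.6], [-0.5, 2.12], [-1.47, 1.34], [0.16, 2.42], [-1.27, 4.41], [0.06, 2.06], [-2.6, 2.6]. Speed limits (rad/s): [2.22, 2.22, 2.79, 2.79, 3.14, 3.14, 3.14].

### API

Orientations are given as a unit quaternion [x, y, z, w].
In Python, from workcell import * gives the robot as it stands.
- The arm moves only by the tool apply_moves, never from a script. Its argument "rows" is a list of rows, each an object of numbers: "x", "y", "z": the shift along the tool's x, y, z in mm; "ax", "ay", "az": the turn, a rotation vector about the tool's x, y, z in degrees; "gripper": the closure, from 0 (fully open) to 1 (shut). A call has 1 to 5 rows; each row shifts and turns the commanded pose from where the row before left it, along the tool's axes as they then stand; what a row does not reach is not made up. A row lasts 1/12 s, in which the tool goes at most 41.7 mm and 7.16 degrees, less where a joint would pass 70% of its speed; a pose out of reach is approached as far as the arm can. A call with a gripper value outside its range is refused whole. The fingers move at their own pace and stop on an object; "newtons" is the grip in N (left out, the last holds). Time passes only in rows, so rows that do not move let the fingers close. It gives the time, the measured TCP pose, the force, the opening and the grip force at its end, in the units of the state.
- get_obs(): the state, without advancing time (a new reading comes with each control period).
- camera(name): name is "side" or "top" or "wrist"; returns a dict with "color" (400x640x3 uint8, red, green, blue), "fov_y" (degrees; the focal length in pixels is half the picture's height over the tangent of half this angle, whatever the lens; pixels are square), "cx", "cy" (the principal point, pixels), "k1" (the pictures are not rectified: a ray, as slopes to the right and down, at radius r is drawn at 1 + k1 r^2 times it, then the intrinsics apply), "rvec" (rotation vector, rad) and "tvec" (3), from world to camera coordinates, as OpenCV has them. Camera axes: x right, y down, z forward; pixel columns grow to the right and rows downward; lengths in m; the calibration is good to about 2 mm. A picture is of the moment at which its call begins. There is no depth.
- hand_in(): hands the job in; it is judged then, once.
The state is a dict: "clock": time; "joint_pos": joint angles; "joint_velocities": joint speeds; "tau": joint torques, N m; "position": TCP position; "ee_rot": TCP orientation; "ft_force": force on the tool from outside, world axes, zero at the start; "torque": the same for the moment, N m; "grip_width": opening from 0.0 (shut) to 1.0 (fully open); "grasp_force": force on a finger pad.
Only numpy, scipy, OpenCV 4.12 (cv2) and the standard library are available. Lean on these libraries where they do the work, as an engineer would, in place of code of your own. Each camera call takes 0.05 s, during which the arm holds its last target. There are 200 camera calls.

### The job

Check the next bearing ring: press the feeder's lever down with the fingertips so that the heavy flap rises and the waiting ring slides out onto the run-out plate, then let the lever come back up so that the flap shuts again. Then, with a fingertip, slide that ring flat along the bench, out over the open side of the plate and fully home against both stop pins of the dial gauge, so that it pushes the gauge's plunger in. Do not touch the flap, do not lift the ring, and leave the other things where they are.

Things in the scene. Friction and masses are not known exactly. Their poses are not given: they have to be found in the camera images.
- feeder: Ring feeder fixed to the bench: aluminium chute, 86 mm wide inside, sloping down at 24 degrees towards the robot onto a flat slippery steel run-out plate. Origin at bench level below the flap's front lip, on the chute's centre line; x points up the chute, away from the robot, y left, z up. The slope ends at x = -50 mm, its cheeks at -30 mm. Fulcrum post and lever stand left of it, at y = +85 mm.
- run_out (a point): Where the released ring's centre comes to rest, or up to 20 mm short of it: 12 mm above the bench, 106 mm in front of the feeder's origin; axes as the feeder's. The plate is 4 mm thick. A 14 mm high lip stops the ring at x = -40 mm from here, another is at y = +45 mm; at y = -47 mm the plate is open, with a 4 mm step down to the bench.
- lever_pad (a point): Middle of the top of the black paddle (36 mm along the lever, 24 mm wide) on the long end of the lever; moves with it. At rest 118 mm above the bench, 185 mm in front of the feeder's origin and 85 mm left of it. Fully pressed it has gone down 62 mm, nearly straight (arc of 150 mm radius about the fulcrum pin further up the chute). The lever's bar is 14 mm wide, 85 to 120 mm above the bench.
- lever (a joint): Lever angle, rad: 0 at rest (paddle up), 0.42 fully down on its stop. Nothing holds it down: the flap's weight brings it up again as the finger rises. 2 to 5 N on the paddle moves it.
- flap_lip (a point): Middle of the lower front edge of the heavy dark steel flap (80 x 115 mm, 1.5 kg) that lies over the lower part of the chute; moves with it. 32 mm above the bench when shut, about 55 mm with the lever fully down. Hinged at its upper end; the lever's short toe lifts it by a round bar. This lip holds the ring back; the ring passes when it is above about 44 mm and then takes about a second to run out.
- ring_center (a point): Centre, half-way up, of the bearing ring that waits in the chute behind the flap's lip: ground steel, 80 mm outside, 60 mm bore, 16 mm high, 0.27 kg. Its axis is z. After release it lies flat on the run-out plate.
- gauge_seat (a point): Where the ring's centre must come, 8 mm above the bench (half the ring's height). Two upright steel stop pins (12 mm thick, 22 mm high) have their faces 40 mm from here, 35 degrees to either side of -y. y points out through the gauge's open front, against the ring's arrival; behind the pins are a 84 mm wide crossbar and the dial gauge, to y = -115 mm, at most 33 mm high.
- plunger (a joint): Travel, m, of the gauge's plunger between the pins: 0 out, 0.003 with the ring home against both pins; light spring, under 0.5 N.
- small_ring: Smaller loose bearing ring, 62 mm outside, 12 mm high, flat on the bench between gauge and micrometer; leave alone. Origin under its centre.
- marker: White and black marker pen, 135 mm long, on the bench near the front left; leave alone.
- micrometer: Micrometer, 130 x 48 mm, 12 mm high, lying on the bench to the right of the gauge and the small ring; leave alone.
- parts_tray: Grey parts tray, 75 x 110 mm, 22 mm high, further right; leave alone.

How it is judged:
By the outcome, as a careful person would: the job done as asked, in the order asked, and still so for the second after the job is handed in, with the robot touching nothing.
It also fails if it takes over 54 s, if anything falls off the work surface, if the arm or the gripper's body presses on something with over 40 N, if the wrist force passes 120 N, or if a joint passes its speed limit or range.

## Working session

There is one attempt and no reset: what is moved stays moved. The work goes in short steps, Python scripts to look and compute and a tool call to move; the robot and the scene stay as the last step left them, time stands still between calls to the robot, and variables do not carry over. Pictures are saved under pics/ and viewed, at most 10 in all, crops included, and the job is handed in when it is done.

Besides the shell and the picture viewer there is one more tool, called after "Call:" as a command line: name --argument value ..., lists and objects as JSON in quotes. apply_moves: Moves the arm, as the interface text tells. Its arguments: {"type":"object","properties":{"rows":{"type":"array","items":{"type":"object","properties":{"x":{"type":"number"},"y":{"type":"number"},"z":{"type":"number"},"ax":{"type":"number"},"ay":{"type":"number"},"az":{"type":"number"},"gripper":{"type":"number"}}}},"newtons":{"type":"number"}},"required":["rows"]}

```bash
mkdir -p pics; cat > h.py <<'E'
import numpy as np, cv2
from workcell import *
def snap(n,f=None):
    c=camera(n)
    if f: cv2.imwrite('pics/'+f,c['color'][:,:,::-1])
    return c
def ray(c,u,v):
    h=c['color'].shape[0]; f=h/2/np.tan(np.radians(c['fov_y'])/2)
    d=np.array([(u-c['cx'])/f,(v-c['cy'])/f]); p=d.copy()
    for _ in range(30): p=d/(1+c['k1']*(p@p))
    R=cv2.Rodrigues(np.array(c['rvec'],float))[0]; t=np.array(c['tvec'],float)
    return -R.T@t, R.T@np.array([p[0],p[1],1.])
def onz(c,u,v,z):
    o,d=ray(c,u,v); return o+d*(z-o[2])/d[2]
def proj(c,P):
    h=c['color'].shape[0]; f=h/2/np.tan(np.radians(c['fov_y'])/2)
    R=cv2.Rodrigues(np.array(c['rvec'],float))[0]; q=R@np.array(P)+np.array(c['tvec'])
    p=q[:2]/q[2]; p=p*(1+c['k1']*(p@p)); return p*f+[c['cx'],c['cy']]
E
python3 - <<'E'
from h import *
a=snap('top','top1.png'); b=snap('side','side1.png')
import pickle; pickle.dump((a,b),open('c1.pkl','wb'))
o=get_obs(); print(o)
for c in(a,b): print({k:v for k,v in c.items() if k!='color'}, ray(c,320,200))
E
```

```text
{'clock': 0.1, 'joint_pos': array([ 1.11541584,  0.33280488, -0.06471964,  1.46086495,  0.02158143,
        1.34988181, -0.08850865]), 'joint_velocities': array([ 0.0012366 , -0.00182887,  0.00013888, -0.001803  , -0.0011879 ,
        0.00022735,  0.00185696]), 'tau': array([ 1.33219306e-03, -6.26746058e+01,  4.90985450e-02, -3.92432392e+01,
        1.63779734e-02,  6.89036620e-03, -2.37804238e-05]), 'position': array([ 0.26200249, -0.56707942,  0.24159425]), 'ee_rot': array([ 9.76675942e-01,  2.14717731e-01, -1.51492956e-04, -6.13816924e-04]), 'ft_force': array([-0.11109653, -0.58502712,  0.62371964]), 'torque': array([-0.07310657, -0.01308771, -0.0410516 ]), 'grasp_force': 0.0, 'grip_width': 1.0021014687968133}
{'fov_y': 54.90342101051258, 'cx': 322.5002678099069, 'cy': 194.71496361362054, 'k1': -0.05814840136486841, 'rvec': array([ 2.10313508, -2.15391929,  0.20676007]), 'tvec': array([0.04050174, 0.58629493, 1.06212475])} (array([0.3822524 , 0.03897897, 1.15145771]), array([ 0.17016837, -0.00436969, -0.98552233]))
{'fov_y': 42.04776586425186, 'cx': 314.4706115563505, 'cy': 201.11191371623244, 'k1': 0.01020814540399081, 'rvec': array([ 0.65789214, -2.47462492,  1.34833979]), 'tvec': array([0.5094876 , 0.23790662, 1.38334469])} (array([-0.07261965,  1.14967931,  0.95014924]), array([ 0.40962117, -0.7352352 , -0.54014552]))
```

View pics/top1.png

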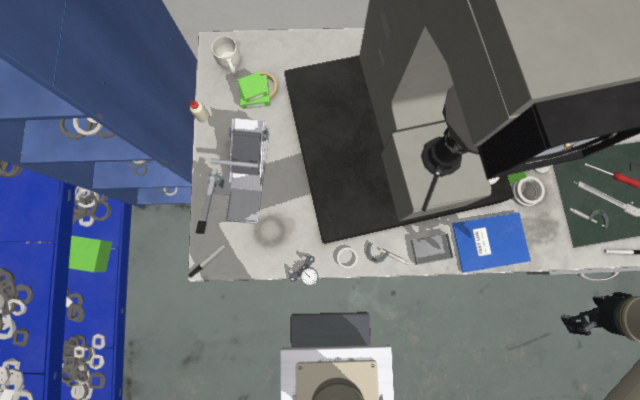

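View pics/side1.png

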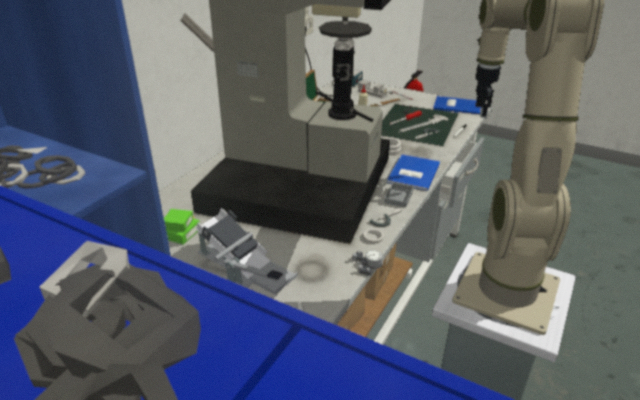

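The top view shows the feeder at about (245,170), the paddle at (202,227) and the gauge at (303,268). The small ring is at (345,257), the micrometer at (385,252), and the marker at (207,262). I'll enlarge that area.

```bash
python3 - <<'E'
import pickle,cv2
a,b=pickle.load(open('c1.pkl','rb'))
cv2.imwrite('pics/z1.png',cv2.resize(a['color'][105:290,185:365,::-1],None,fx=4,fy=4,interpolation=cv2.INTER_CUBIC)[:,:][140:])
cv2.imwrite('pics/z2.png',cv2.resize(b['color'][200:300,190:390,::-1],None,fx=4,fy=4,interpolation=cv2.INTER_CUBIC))
E
```

```text
(no output)
```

View pics/z1.png

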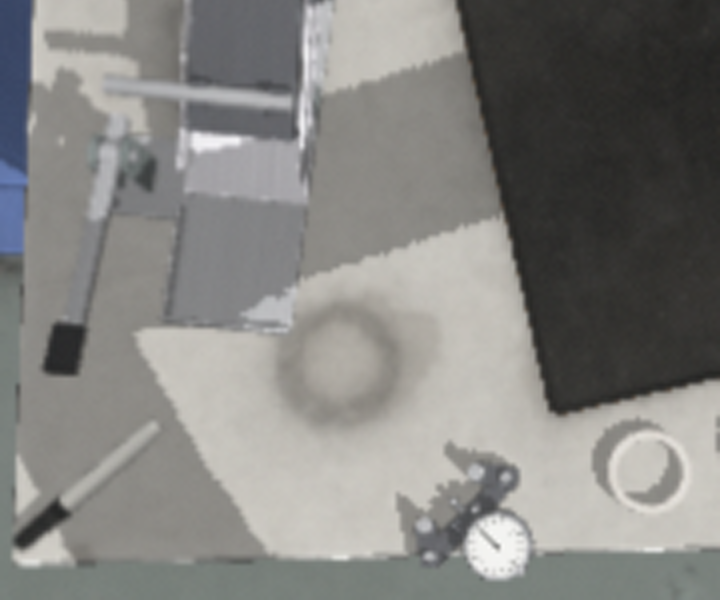

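View pics/z2.png

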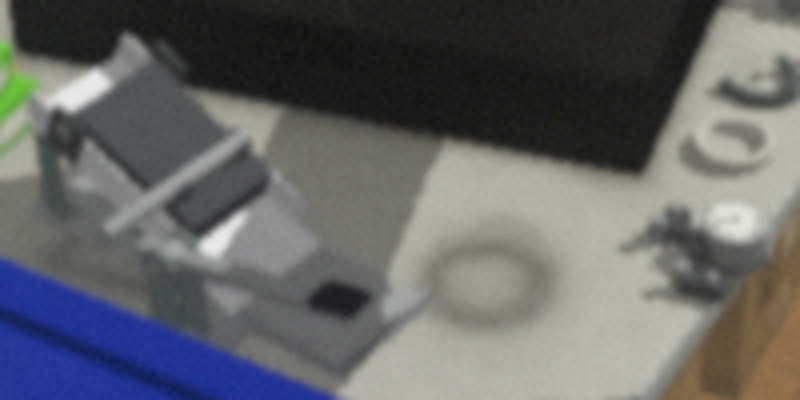

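z1 shows the paddle at about (64,348), the plate's front edge from (165,325) to (290,330), and the gauge's pin tops at (477,470) and (425,523). Its open front faces up-left. There is also a dark, ring-shaped stain on the bench. Next I turn these pixels into positions.

```bash
python3 - <<'E'
from h import *
import pickle
a,b=pickle.load(open('c1.pkl','rb'))
def T(x,y,z): return onz(a,185+x/4,105+(y+140)/4,z)
def S(x,y,z): return onz(b,190+x/4,200+y/4,z)
print('paddle',T(64,348,.118),S(340,297,.118))
for n,x,y,z in [('plateFL',165,325,.014),('plateFR',292,328,.010),('slopeend L',182,190,.004),('slope end R',305,203,.004),('pinR',477,470,.022),('pinL',425,523,.022),('barR',507,477,.02),('barL',430,553,.02),('bar end L',105,82,.13),('small',648,470,.012),('fulc',117,125,.12),('markertip',155,427,.008),('markerend',18,543,.008),('flapL',185,130,.03),('flapR',298,137,.035),('benchedge',300,555,0),('dark',340,362,0),('scope corner',555,410,0.04)]:
  print(n,T(x,y,z).round(4))
print('S pins',S(628,247,.022),S(650,292,.022), 'plate front corner',S(345,370,.014),S(430,292,.01))
E
```

```text
paddle [0.49415322 0.35733199 0.118     ] [0.49016212 0.36144318 0.118     ]
plateFL [0.521  0.3142 0.014 ]
plateFR [0.5171 0.2201 0.01  ]
slopeend L [0.6253 0.3057 0.004 ]
slope end R [0.613  0.2117 0.004 ]
pinR [0.4091 0.0836 0.022 ]
pinL [0.3722 0.1217 0.022 ]
barR [0.4036 0.062  0.02  ]
barL [0.3508 0.1185 0.02  ]
bar end L [0.6759 0.3314 0.13  ]
small [ 0.4063 -0.0411  0.012 ]
fulc [0.6477 0.3249 0.12  ]
markertip [0.446  0.3217 0.008 ]
markerend [0.3635 0.4212 0.008 ]
flapL [0.6658 0.2984 0.03  ]
flapR [0.6571 0.2126 0.035 ]
benchedge [0.3508 0.2153 0.    ]
dark [0.4919 0.1856 0.    ]
scope corner [0.45   0.0262 0.04  ]
S pins [0.40999388 0.12686147 0.022     ] [0.37555748 0.16203719 0.022     ] plate front corner [0.51782596 0.32158665 0.014     ] [0.51243099 0.22416784 0.01      ]
```

```bash
cat >> h.py <<'E'
from scipy.spatial.transform import Rotation as Ro
def rel(*pts):
    "tool-frame shifts (mm) through world points, tool orientation kept"
    o=get_obs(); R=Ro.from_quat(o['ee_rot']).as_matrix(); p=np.array(o['position'])
    print('t',round(o['clock'],2),'pos',p.round(4),'yaw',np.degrees(np.arctan2(R[1,0],R[0,0])).round(1),'tool z',R[:,2].round(3),'F',np.round(o['ft_force'],1))
    for q in pts:
        d=(R.T@(np.array(q)-p))*1000; print(q,'->',d.round(1),'n=',np.linalg.norm(d)/41.7); p=np.array(q)
E
python3 - <<'E'
from h import *
import workcell
print({k:v for k,v in vars(workcell).items() if 'tip' in k.lower()})
rel((.37,-.2,.24),(.41,.1,.24),(.4925,.359,.22))
E
```

```text
{'tcp_to_tips': 0.011}
t 0.1 pos [ 0.262  -0.5671  0.2416] yaw 24.8 tool z [-0.001  0.001 -1.   ] F [-0.1 -0.6  0.6]
(0.37, -0.2, 0.24) -> [ 252.  -287.9    2. ] n= 9.176017071622205
(0.41, 0.1, 0.24) -> [ 162.1 -255.6    0.3] n= 7.25791172682089
(0.4925, 0.359, 0.22) -> [ 183.5 -200.5   20.2] n= 6.536136086298253
```

Call:
apply_moves --rows '[{"x":25,"y":-29,"gripper":1},{"x":25,"y":-29,"gripper":1},{"x":25,"y":-29,"gripper":1},{"x":25,"y":-29,"gripper":1},{"x":25,"y":-29,"gripper":1}]' --newtons 30

```text
invalid input at $.rows[0]: expected keys x, y, z, ax, ay, az, gripper
```

Call:
apply_moves --rows '[{"x":25,"y":-29,"gripper":1},{"x":25,"y":-29,"gripper":1},{"x":25,"y":-29,"gripper":1},{"x":25,"y":-29,"gripper":1},{"x":25,"y":-29,"gripper":1}]'

```text
invalid input at $.rows[0]: expected keys x, y, z, ax, ay, az, gripper
```

Call:
apply_moves --rows '[{"x":20,"y":-32,"gripper":1},{"x":20,"y":-32,"gripper":1},{"x":20,"y":-32,"gripper":1},{"x":20,"y":-32,"gripper":1},{"x":20,"y":-32,"gripper":1}]'

```text
invalid input at $.rows[0]: expected keys x, y, z, ax, ay, az, gripper
```

```bash
python3 - <<'E'
from h import *
rel((.41,.1,.24),(.4925,.359,.22),(.4925,.359,.15))
print(get_obs()['joint_pos'].round(2))
E
```

```text
t 0.1 pos [ 0.262  -0.5671  0.2416] yaw 24.8 tool z [-0.001  0.001 -1.   ] F [-0.1 -0.6  0.6]
(0.41, 0.1, 0.24) -> [ 414.1 -543.5    2.3] n= 16.386123827445292
(0.4925, 0.359, 0.22) -> [ 183.5 -200.5   20.2] n= 6.536136086298253
(0.4925, 0.359, 0.15) -> [ 0.   0.1 70. ] n= 1.6786570743405278
[ 1.12  0.33 -0.06  1.46  0.02  1.35 -0.09]
```

All keys are needed in every row.

Call:
apply_moves --rows '[{"x":25,"y":-29,"z":0,"ax":0,"ay":0,"az":0,"gripper":1},{"x":25,"y":-29,"z":0,"ax":0,"ay":0,"az":0,"gripper":1},{"x":25,"y":-29,"z":0,"ax":0,"ay":0,"az":0,"gripper":1},{"x":25,"y":-29,"z":0,"ax":0,"ay":0,"az":0,"gripper":1},{"x":25,"y":-29,"z":0,"ax":0,"ay":0,"az":0,"gripper":1}]' --newtons 30

```text
clock: 0.52
position: [0.3148, -0.3814, 0.2419]
ee_rot: [0.977, 0.215, -0.0, -0.0]
ft_force: [0.7, -0.1, -0.1]
grip_width: 0.3
grasp_force: 0.0
```

Call:
apply_moves --rows '[{"x":25,"y":-29,"z":0,"ax":0,"ay":0,"az":0,"gripper":1},{"x":25,"y":-29,"z":0,"ax":0,"ay":0,"az":0,"gripper":1},{"x":25,"y":-29,"z":0,"ax":0,"ay":0,"az":0,"gripper":1},{"x":25,"y":-29,"z":0,"ax":0,"ay":0,"az":0,"gripper":1},{"x":25,"y":-29,"z":0,"ax":0,"ay":0,"az":0,"gripper":1}]'

```text
clock: 0.93
position: [0.3674, -0.1974, 0.2421]
ee_rot: [0.977, 0.215, -0.0, 0.0]
ft_force: [1.8, -0.5, -0.3]
grip_width: -0.001
grasp_force: 0.0
```

Call:
apply_moves --rows '[{"x":20,"y":-32,"z":0,"ax":0,"ay":0,"az":0,"gripper":1},{"x":20,"y":-32,"z":0,"ax":0,"ay":0,"az":0,"gripper":1},{"x":20,"y":-32,"z":0,"ax":0,"ay":0,"az":0,"gripper":1},{"x":20,"y":-32,"z":0,"ax":0,"ay":0,"az":0,"gripper":1},{"x":20,"y":-32,"z":0,"ax":0,"ay":0,"az":0,"gripper":1}]'

```text
clock: 1.35
position: [0.3907, -0.0102, 0.2422]
ee_rot: [0.977, 0.215, -0.0, 0.0]
ft_force: [1.5, 0.5, -0.9]
grip_width: 0.003
grasp_force: 0.0
```

```bash
python3 - <<'E'
from h import *
rel((.41,.1,.24),(.4925,.359,.22),(.4925,.359,.15))
print(get_obs()['joint_pos'].round(2))
E
```

```text
t 1.35 pos [ 0.3907 -0.0102  0.2422] yaw 24.8 tool z [ 0.    -0.001 -1.   ] F [ 1.5  0.5 -0.9]
(0.41, 0.1, 0.24) -> [ 63.7 -92.    2.1] n= 2.68432662068333
(0.4925, 0.359, 0.22) -> [ 183.5 -200.5   19.8] n= 6.536136086298256
(0.4925, 0.359, 0.15) -> [ 0. -0. 70.] n= 1.6786570743405282
[ 0.63 -0.19 -0.63  1.99 -0.12  1.31 -1.1 ]
```

Call:
apply_moves --rows '[{"x":22,"y":-31,"z":0,"ax":0,"ay":0,"az":0,"gripper":1},{"x":22,"y":-31,"z":0,"ax":0,"ay":0,"az":0,"gripper":1},{"x":25,"y":-29,"z":0,"ax":0,"ay":0,"az":0,"gripper":1},{"x":25,"y":-29,"z":0,"ax":0,"ay":0,"az":0,"gripper":1},{"x":25,"y":-29,"z":0,"ax":0,"ay":0,"az":0,"gripper":1}]'

```text
clock: 1.77
position: [0.4367, 0.1748, 0.2426]
ee_rot: [0.977, 0.214, 0.001, 0.0]
ft_force: [0.5, -1.2, 0.5]
grip_width: 0.001
grasp_force: 0.0
```

Call:
apply_moves --rows '[{"x":26,"y":-29,"z":0,"ax":0,"ay":0,"az":0,"gripper":1},{"x":26,"y":-29,"z":0,"ax":0,"ay":0,"az":0,"gripper":1},{"x":26,"y":-29,"z":0,"ax":0,"ay":0,"az":0,"gripper":1},{"x":26,"y":-29,"z":0,"ax":0,"ay":0,"az":0,"gripper":1},{"x":24,"y":-27,"z":0,"ax":0,"ay":0,"az":0,"gripper":1}]'

```text
clock: 2.18
position: [0.4933, 0.3583, 0.2412]
ee_rot: [0.977, 0.214, -0.001, 0.0]
ft_force: [0.9, -0.4, 0.6]
grip_width: -0.003
grasp_force: 0.0
```

```bash
python3 - <<'E'
from h import *
rel((.4925,.359,.22),(.4925,.359,.15))
print(get_obs()['joint_pos'].round(2))
c=snap('wrist','w1.png')
print(proj(c,(.4925,.359,.118)),proj(c,(.562,.266,.004)), proj(c,(.418,.129,0)))
import pickle; pickle.dump(c,open('w1.pkl','wb'))
E
```

```text
t 2.18 pos [0.4933 0.3583 0.2412] yaw 24.8 tool z [-0.001 -0.001 -1.   ] F [ 0.9 -0.4  0.6]
(0.4925, 0.359, 0.22) -> [-0.4 -0.9 21.2] n= 0.5095381550151311
(0.4925, 0.359, 0.15) -> [ 0.1  0.  70. ] n= 1.6786570743405274
[ 0.01  0.46 -0.96  1.47  0.38  1.41 -2.1 ]
[308.91289666 196.13274187] [398.55844336 151.82780246] [428.96693663 278.39100734]
```

View pics/w1.png

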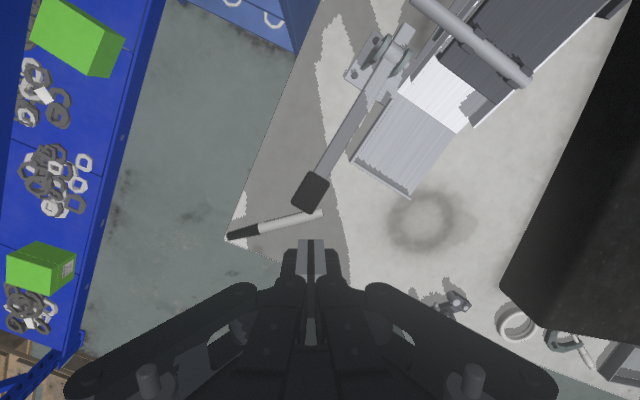

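The wrist view shows the paddle at (310,190), against a predicted (309,196). The plate's front corners are at (350,162) and (410,198), and the gauge is near (450,305). The way down onto the paddle is free.

```bash
python3 - <<'E'
from h import *
import pickle
c=pickle.load(open('w1.pkl','rb'))
for n,u,v,z in [('paddle',310,190,.118),('plateFL',350,162,.014),('plateFR',410,198,.01),('slopeL',396,94,.004),('slopeR',462,130,.004),('stain',420,220,0)]: print(n,onz(c,u,v,z).round(4))
cv2.imwrite('pics/z3.png',cv2.resize(c['color'][270:345,380:480,::-1],None,fx=6,fy=6,interpolation=cv2.INTER_CUBIC))
p=onz(c,310,190,.118); rel((p[0],p[1],.135),(p[0],p[1],.110))
E
```

```text
paddle [0.4982 0.3605 0.118 ]
plateFL [0.5254 0.3183 0.014 ]
plateFR [0.5156 0.2239 0.01  ]
slopeL [0.6214 0.3035 0.004 ]
slopeR [0.6195 0.2071 0.004 ]
stain [ 0.4925  0.1903 -0.    ]
t 2.23 pos [0.4917 0.3649 0.2402] yaw 25.1 tool z [-0.004  0.003 -1.   ] F [-6.1 -1.9 -1.6]
(np.float64(0.4982363189861597), np.float64(0.3605406976523096), 0.135) -> [  4.3   7.1 105.1] n= 2.528608489427778
(np.float64(0.4982363189861597), np.float64(0.3605406976523096), 0.11) -> [ 0.   0.1 25. ] n= 0.5995203836930457
```

View pics/z3.png

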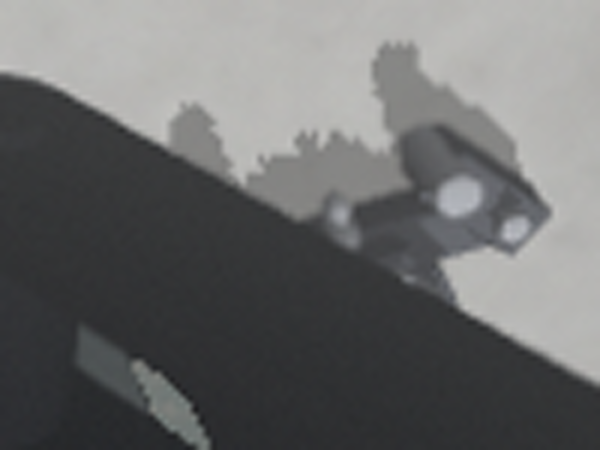

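Call:
apply_moves --rows '[{"x":4,"y":0,"z":30,"ax":0,"ay":0,"az":0,"gripper":1},{"x":0,"y":0,"z":35,"ax":0,"ay":0,"az":0,"gripper":1},{"x":0,"y":0,"z":25,"ax":0,"ay":0,"az":0,"gripper":1},{"x":0,"y":0,"z":14,"ax":0,"ay":0,"az":0,"gripper":1},{"x":0,"y":0,"z":0,"ax":0,"ay":0,"az":0,"gripper":1}]'

```text
clock: 2.65
position: [0.4954, 0.3569, 0.1351]
ee_rot: [0.977, 0.215, -0.002, 0.001]
ft_force: [0.2, 0.1, 0.1]
grip_width: -0.0
grasp_force: 0.0
```

Call:
apply_moves --rows '[{"x":0,"y":0,"z":6,"ax":0,"ay":0,"az":0,"gripper":1},{"x":0,"y":0,"z":6,"ax":0,"ay":0,"az":0,"gripper":1},{"x":0,"y":0,"z":6,"ax":0,"ay":0,"az":0,"gripper":1},{"x":0,"y":0,"z":6,"ax":0,"ay":0,"az":0,"gripper":1},{"x":0,"y":0,"z":6,"ax":0,"ay":0,"az":0,"gripper":1}]'

```text
clock: 3.07
position: [0.4967, 0.3589, 0.1087]
ee_rot: [0.977, 0.215, 0.001, -0.0]
ft_force: [-2.5, 1.9, 3.4]
grip_width: 0.002
grasp_force: 1.6
```

Call:
apply_moves --rows '[{"x":0,"y":0,"z":8,"ax":0,"ay":0,"az":0,"gripper":1},{"x":0,"y":0,"z":8,"ax":0,"ay":0,"az":0,"gripper":1},{"x":0,"y":0,"z":8,"ax":0,"ay":0,"az":0,"gripper":1},{"x":0,"y":0,"z":7,"ax":0,"ay":0,"az":0,"gripper":1},{"x":0,"y":0,"z":6,"ax":0,"ay":0,"az":0,"gripper":1}]'

```text
clock: 3.48
position: [0.497, 0.3583, 0.0705]
ee_rot: [0.977, 0.215, 0.0, -0.0]
ft_force: [1.7, 1.0, 4.0]
grip_width: -0.005
grasp_force: 1.8
```

Call:
apply_moves --rows '[{"x":0,"y":0,"z":0,"ax":0,"ay":0,"az":0,"gripper":1},{"x":0,"y":0,"z":0,"ax":0,"ay":0,"az":0,"gripper":1},{"x":0,"y":0,"z":0,"ax":0,"ay":0,"az":0,"gripper":1},{"x":0,"y":0,"z":0,"ax":0,"ay":0,"az":0,"gripper":1},{"x":0,"y":0,"z":0,"ax":0,"ay":0,"az":0,"gripper":1}]'

```text
clock: 3.9
position: [0.4965, 0.358, 0.0715]
ee_rot: [0.977, 0.215, -0.0, 0.0]
ft_force: [-1.6, -1.2, 2.3]
grip_width: -0.002
grasp_force: 1.5
```

Call:
apply_moves --rows '[{"x":0,"y":0,"z":0,"ax":0,"ay":0,"az":0,"gripper":1},{"x":0,"y":0,"z":0,"ax":0,"ay":0,"az":0,"gripper":1},{"x":0,"y":0,"z":0,"ax":0,"ay":0,"az":0,"gripper":1},{"x":0,"y":0,"z":0,"ax":0,"ay":0,"az":0,"gripper":1},{"x":0,"y":0,"z":0,"ax":0,"ay":0,"az":0,"gripper":1}]'

```text
clock: 4.32
position: [0.4965, 0.3581, 0.0712]
ee_rot: [0.977, 0.215, -0.0, 0.0]
ft_force: [-1.0, -2.0, 2.8]
grip_width: -0.002
grasp_force: 1.5
```

Call:
apply_moves --rows '[{"x":0,"y":0,"z":0,"ax":0,"ay":0,"az":0,"gripper":1},{"x":0,"y":0,"z":0,"ax":0,"ay":0,"az":0,"gripper":1},{"x":0,"y":0,"z":0,"ax":0,"ay":0,"az":0,"gripper":1},{"x":0,"y":0,"z":0,"ax":0,"ay":0,"az":0,"gripper":1},{"x":0,"y":0,"z":0,"ax":0,"ay":0,"az":0,"gripper":1}]'

```text
clock: 4.73
position: [0.4966, 0.3582, 0.0712]
ee_rot: [0.977, 0.215, -0.0, 0.0]
ft_force: [-0.9, -2.2, 2.0]
grip_width: -0.0
grasp_force: 1.4
```

```bash
python3 - <<'E'
from h import *
c=snap('wrist'); cv2.imwrite('pics/w2.png',c['color'][:,:,::-1]); rel()
a=snap('top'); cv2.imwrite('pics/z4.png',cv2.resize(a['color'][135:285,190:340,::-1],None,fx=4,fy=4,interpolation=cv2.INTER_CUBIC))
E
```

```text
t 4.78 pos [0.4966 0.3582 0.0713] yaw 24.8 tool z [ 0. -0. -1.] F [-1.2 -2.9  2.6]
```

View pics/w2.png

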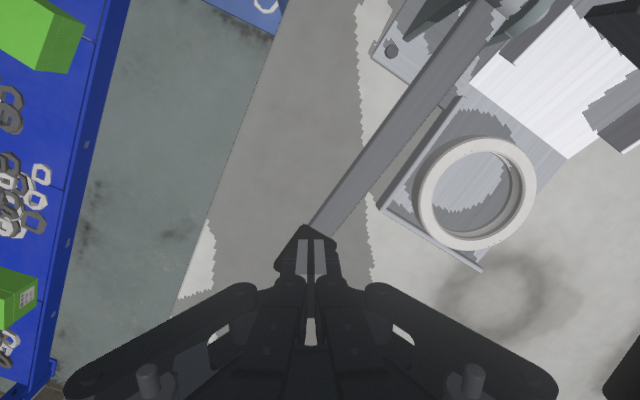

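The ring is out on the plate, its centre near (477,193), resting by the front lip. Now I'll let the lever rise.

Call:
apply_moves --rows '[{"x":0,"y":0,"z":-10,"ax":0,"ay":0,"az":0,"gripper":1},{"x":0,"y":0,"z":-12,"ax":0,"ay":0,"az":0,"gripper":1},{"x":0,"y":0,"z":-12,"ax":0,"ay":0,"az":0,"gripper":1},{"x":0,"y":0,"z":-12,"ax":0,"ay":0,"az":0,"gripper":1},{"x":0,"y":0,"z":-12,"ax":0,"ay":0,"az":0,"gripper":1}]'

```text
clock: 5.25
position: [0.4972, 0.3586, 0.1314]
ee_rot: [0.977, 0.215, 0.001, -0.0]
ft_force: [-0.1, 0.2, 1.0]
grip_width: 0.0
grasp_force: 0.0
```

Call:
apply_moves --rows '[{"x":0,"y":0,"z":-15,"ax":0,"ay":0,"az":0,"gripper":1},{"x":0,"y":0,"z":-25,"ax":0,"ay":0,"az":-5,"gripper":1},{"x":0,"y":0,"z":-25,"ax":0,"ay":0,"az":-5,"gripper":1},{"x":0,"y":0,"z":0,"ax":0,"ay":0,"az":-5,"gripper":1},{"x":0,"y":0,"z":0,"ax":0,"ay":0,"az":-5,"gripper":1}]'

```text
clock: 5.67
position: [0.4968, 0.359, 0.197]
ee_rot: [0.924, 0.383, 0.001, -0.0]
ft_force: [-0.4, -0.3, 0.3]
grip_width: 0.001
grasp_force: 0.0
```

```bash
python3 - <<'E'
from h import *
import pickle
c=snap('wrist'); a=snap('top'); pickle.dump((c,a),open('w3.pkl','wb'))
A=cv2.resize(a['color'][135:285,190:340,::-1],(400,400),interpolation=cv2.INTER_CUBIC)
W=cv2.resize(c['color'][:,240:,::-1],(400,400))
cv2.imwrite('pics/z5.png',np.hstack([W,A])); rel()
print(get_obs()['joint_pos'].round(2))
E
```

```text
t 5.77 pos [0.4965 0.3584 0.1953] yaw 44.9 tool z [ 0.  0. -1.] F [ 0.6  0.  -0.6]
[ 0.04  0.52 -1.01  1.52  0.45  1.34 -1.79]
```

View pics/z5.png

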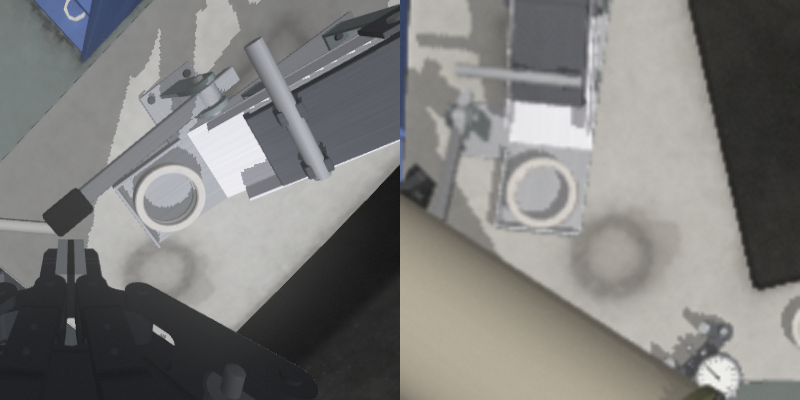

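The flap is shut again and the ring lies on the plate, at wrist pixel (410,196) and top pixel about (243,206). Next I measure the ring.

```bash
python3 - <<'E'
from h import *
import pickle
c,a=pickle.load(open('w3.pkl','rb'))
print('wrist',onz(c,410,196,.02),'top',onz(a,242.9,206.2,.02))
# outer extremes in wrist
for u,v in [(374,198),(445,195),(410,161),(410,235)]: print(onz(c,u,v,.02).round(4))
# outer/inner pins from top
x=190-150; 
for n,px,py in [('pinR',700,328),('barR',724,328)]: print(n,onz(a,190+(px-400)*.375,135+py*.375,.022))
r=onz(c,410,196,.02)
rel((r[0],r[1],.195),(r[0],r[1],.05),(r[0],r[1],.018))
E
```

```text
wrist [0.56459931 0.2685929  0.02      ] top [0.56420737 0.26385007 0.02      ]
[0.5345 0.2953 0.02  ]
[0.5933 0.2416 0.02  ]
[0.5896 0.2992 0.02  ]
[0.5345 0.2315 0.02  ]
pinR [0.40783024 0.08868563 0.022     ]
barR [0.40721513 0.06259817 0.022     ]
t 5.77 pos [0.4965 0.3584 0.1953] yaw 44.9 tool z [ 0.  0. -1.] F [ 0.6  0.  -0.6]
(np.float64(0.5645993133407825), np.float64(0.2685929047266033), 0.195) -> [-15.1 111.7   0.3] n= 2.7022209521021394
(np.float64(0.5645993133407825), np.float64(0.2685929047266033), 0.05) -> [-1.00e-01  0.00e+00  1.45e+02] n= 3.477218225419665
(np.float64(0.5645993133407825), np.float64(0.2685929047266033), 0.018) -> [-0.  0. 32.] n= 0.7673860911270984
```

Call:
apply_moves --rows '[{"x":-5,"y":37,"z":0,"ax":0,"ay":0,"az":0,"gripper":1},{"x":-5,"y":37,"z":0,"ax":0,"ay":0,"az":0,"gripper":1},{"x":-6,"y":39,"z":5,"ax":0,"ay":0,"az":0,"gripper":1},{"x":0,"y":0,"z":35,"ax":0,"ay":0,"az":0,"gripper":1},{"x":0,"y":0,"z":35,"ax":0,"ay":0,"az":0,"gripper":1}]'

```text
clock: 6.18
position: [0.5676, 0.2642, 0.1197]
ee_rot: [0.926, 0.377, 0.001, 0.0]
ft_force: [-0.2, 1.4, -1.5]
grip_width: 0.002
grasp_force: 0.0
```

Call:
apply_moves --rows '[{"x":0,"y":0,"z":35,"ax":0,"ay":0,"az":0,"gripper":1},{"x":0,"y":0,"z":28,"ax":0,"ay":0,"az":0,"gripper":1},{"x":0,"y":0,"z":0,"ax":0,"ay":0,"az":0,"gripper":1},{"x":0,"y":0,"z":0,"ax":0,"ay":0,"az":0,"gripper":1}]'

```text
clock: 6.52
position: [0.5641, 0.2666, 0.056]
ee_rot: [0.925, 0.38, -0.001, -0.0]
ft_force: [1.1, -0.7, 1.5]
grip_width: -0.001
grasp_force: 0.0
```

```bash
python3 - <<'E'
from h import *
rel((.564,.266,.018)); 
a=snap('wrist'); b=snap('side'); print(proj(b,(.564,.266,.02)))
cv2.imwrite('pics/z6.png',np.hstack([cv2.resize(a['color'][100:300,220:420,::-1],(400,400)),cv2.resize(b['color'][225:305,230:310,::-1],(400,400),interpolation=cv2.INTER_CUBIC)]))
E
```

```text
t 6.52 pos [0.5641 0.2666 0.056 ] yaw 44.7 tool z [-0.002 -0.001 -1.   ] F [ 1.1 -0.7  1.5]
(0.564, 0.266, 0.018) -> [-0.4  0.5 38. ] n= 0.9111345798646499
[273.20581139 272.7875368 ]
```

View pics/z6.png

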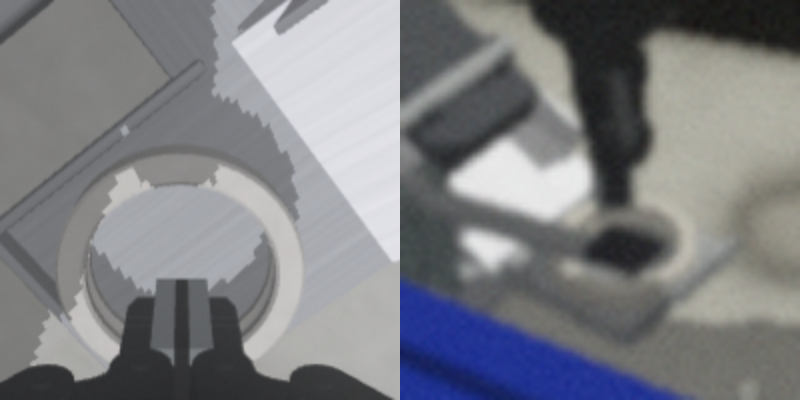

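The finger is over the middle of the bore, in both the wrist view at (182,310) and the side view. Going in.

Call:
apply_moves --rows '[{"x":0,"y":0,"z":15,"ax":0,"ay":0,"az":0,"gripper":1},{"x":0,"y":0,"z":15,"ax":0,"ay":0,"az":0,"gripper":1},{"x":0,"y":0,"z":8,"ax":0,"ay":0,"az":0,"gripper":1},{"x":0,"y":0,"z":0,"ax":0,"ay":0,"az":0,"gripper":1}]'

```text
clock: 6.95
position: [0.5639, 0.266, 0.0163]
ee_rot: [0.925, 0.381, -0.001, 0.0]
ft_force: [1.0, 0.3, -0.2]
grip_width: -0.0
grasp_force: 0.0
```

Call:
apply_moves --rows '[{"x":-4,"y":3,"z":0,"ax":0,"ay":0,"az":0,"gripper":1},{"x":-6,"y":5,"z":0,"ax":0,"ay":0,"az":0,"gripper":1},{"x":-6,"y":5,"z":0,"ax":0,"ay":0,"az":0,"gripper":1},{"x":-7,"y":6,"z":0,"ax":0,"ay":0,"az":0,"gripper":1},{"x":-8,"y":6,"z":0,"ax":0,"ay":0,"az":0,"gripper":1}]'

```text
clock: 7.37
position: [0.5607, 0.2261, 0.0187]
ee_rot: [0.925, 0.381, 0.0, 0.0]
ft_force: [2.0, 0.3, -0.3]
grip_width: -0.0
grasp_force: 0.3
```

Call:
apply_moves --rows '[{"x":-8,"y":7,"z":0,"ax":0,"ay":0,"az":0,"gripper":1},{"x":-8,"y":7,"z":0,"ax":0,"ay":0,"az":0,"gripper":1},{"x":-8,"y":6,"z":0,"ax":0,"ay":0,"az":0,"gripper":1},{"x":-8,"y":7,"z":0,"ax":0,"ay":0,"az":0,"gripper":1},{"x":-8,"y":6,"z":0,"ax":0,"ay":0,"az":0,"gripper":1}]'

```text
clock: 7.78
position: [0.5552, 0.1743, 0.0183]
ee_rot: [0.925, 0.381, -0.0, 0.0]
ft_force: [0.3, -0.6, -0.1]
grip_width: 0.001
grasp_force: 0.3
```

Call:
apply_moves --rows '[{"x":-8,"y":7,"z":0,"ax":0,"ay":0,"az":0,"gripper":1},{"x":-7,"y":6,"z":0,"ax":0,"ay":0,"az":0,"gripper":1},{"x":-4,"y":3,"z":0,"ax":0,"ay":0,"az":0,"gripper":1},{"x":0,"y":0,"z":0,"ax":0,"ay":0,"az":0,"gripper":1}]'

```text
clock: 8.12
position: [0.5532, 0.1493, 0.0182]
ee_rot: [0.925, 0.38, -0.0, 0.0]
ft_force: [0.2, -0.5, 0.4]
grip_width: -0.001
grasp_force: 0.0
```

```bash
python3 - <<'E'
from h import *
rel((.552,.1505,.016),(.450,.163,.016),(.404,.116,.016)); 
a=snap('wrist'); b=snap('side'); import pickle; pickle.dump((a,b),open('w7.pkl','wb'))
cv2.imwrite('pics/z7.png',np.hstack([cv2.resize(a['color'][60:,150:490,::-1],(400,400)),cv2.resize(b['color'][205:305,260:360,::-1],(400,400),interpolation=cv2.INTER_CUBIC)]))
E
```

```text
t 8.12 pos [0.5532 0.1493 0.0182] yaw 44.7 tool z [-0.    -0.001 -1.   ] F [ 0.2 -0.5  0.4]
(0.552, 0.1505, 0.016) -> [ 0.  -1.7  2.2] n= 0.06784132838299381
(0.45, 0.163, 0.016) -> [-63.7 -80.6  -0. ] n= 2.464342374741536
(0.404, 0.116, 0.016) -> [-65.8   1.    0. ] n= 1.5770918990366793
```

View pics/z7.png

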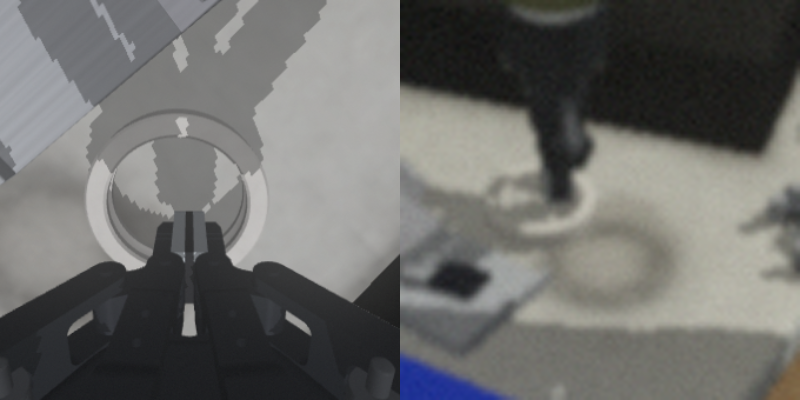

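The wrist crop shows the ring lying flat beside the plate with its centre near (177,190), and the side view shows it clear of the plate. Those were my ten views, so from here I use numbers only.

```bash
python3 - <<'E'
from h import *
import pickle
a,b=pickle.load(open('w7.pkl','rb'))
for x,y in [(177,190),(87,200),(268,200),(177,108)]: print(onz(a,150+.85*x,60+.85*y,.016).round(4))
for x,y in [(540,207),(485,205),(594,205)]: print('s',onz(b,260+(x-400)/4,205+y/4,.016).round(4))
E
```

```text
[0.5666 0.1686 0.016 ]
[0.5363 0.1927 0.016 ]
[0.5906 0.1378 0.016 ]
[0.5914 0.1926 0.016 ]
s [0.5514 0.1737 0.016 ]
s [0.5866 0.1912 0.016 ]
s [0.5192 0.1527 0.016 ]
```

Call:
apply_moves --rows '[{"x":-3,"y":-5,"z":3,"ax":0,"ay":0,"az":0,"gripper":1},{"x":-5,"y":-7,"z":0,"ax":0,"ay":0,"az":0,"gripper":1},{"x":-6,"y":-8,"z":0,"ax":0,"ay":0,"az":0,"gripper":1},{"x":-7,"y":-9,"z":0,"ax":0,"ay":0,"az":0,"gripper":1},{"x":-7,"y":-9,"z":0,"ax":0,"ay":0,"az":0,"gripper":1}]'

```text
clock: 8.63
position: [0.5049, 0.1587, 0.0152]
ee_rot: [0.924, 0.382, -0.0, 0.0]
ft_force: [1.0, -0.6, -0.6]
grip_width: 0.002
grasp_force: 0.5
```

Call:
apply_moves --rows '[{"x":-7,"y":-10,"z":0,"ax":0,"ay":0,"az":0,"gripper":1},{"x":-6,"y":-10,"z":0,"ax":0,"ay":0,"az":0,"gripper":1},{"x":-6,"y":-10,"z":0,"ax":0,"ay":0,"az":0,"gripper":1},{"x":-6,"y":-10,"z":0,"ax":0,"ay":0,"az":0,"gripper":1},{"x":-6,"y":-10,"z":0,"ax":0,"ay":0,"az":0,"gripper":1}]'

```text
clock: 9.05
position: [0.448, 0.1721, 0.0153]
ee_rot: [0.924, 0.381, 0.0, 0.0]
ft_force: [1.6, 0.1, -0.4]
grip_width: 0.0
grasp_force: 0.5
```

Call:
apply_moves --rows '[{"x":-3,"y":-5,"z":0,"ax":0,"ay":0,"az":0,"gripper":1},{"x":0,"y":0,"z":0,"ax":0,"ay":0,"az":0,"gripper":1},{"x":0,"y":0,"z":0,"ax":0,"ay":0,"az":0,"gripper":1}]'

```text
clock: 9.3
position: [0.4435, 0.1731, 0.0154]
ee_rot: [0.924, 0.381, 0.0, 0.0]
ft_force: [1.1, 0.5, 0.7]
grip_width: -0.001
grasp_force: 0.0
```

```bash
python3 - <<'E'
from h import *
rel((.404,.116,.015))
for n,roi in (('side',(slice(215,300),slice(270,380))),):
    c=snap(n); np.save('s8',c['color'])
    print(proj(c,(.463,.172,.016)))
    import pickle; pickle.dump(c,open('s8.pkl','wb'))
    g=cv2.cvtColor(c['color'],cv2.COLOR_RGB2GRAY).astype(int)
    u,v=proj(c,(.463,.172,.016)).astype(int)
    print(g[v-16:v+17:2,u-26:u+27:2])
E
```

```text
t 9.3 pos [0.4435 0.1731 0.0154] yaw 44.8 tool z [ 0. -0. -1.] F [1.1 0.5 0.7]
(0.404, 0.116, 0.015) -> [-68.3  12.7   0.4] n= 1.6657643305008734
[322.48808174 266.40910886]
[[177 176 177 179 174 175 175 172 174 174 172 173 156  64  37  37  32  40
   51  60  62 149 175 170 167 167 170]
 [176 175 177 173 175 175 171 170 169 168 169 172 158  76  34  35  34  34
   51  62  85 160 174 173 174 173 172]
 [175 173 173 171 172 169 170 164 160 155 157 160 158 109  45  33  32  39
   53  62  86 163 177 177 176 174 174]
 [174 170 165 166 166 163 161 152 152 152 154 155 151 137  60  40  37  39
   51  61  74 125 163 177 177 175 174]
 [173 168 158 158 155 153 147 148 150 146 148 155 162 150  71  38  37  43
   47  55  61  58 122 178 178 173 157]
 [167 159 149 148 144 139 130 131 132 138 157 174 178 162  98  36  36  40
   39  52  57  50 111 174 168 155 129]
 [158 151 140 134 128 124 123 123 124 163 180 164 142 123 103  43  35  36
   43  45  44  84 155 175 156 130 137]
 [151 138 128 125 125 131 130 129 127 157 166 137 116 108  91  61  36  34
   39  55  81 152 175 174 178 172 172]
 [133 120 126 131 139 
[... 295 characters left out ...]
 177 179 178 180 180]
 [ 88  79  85  92  94  97  98 103 112 135 130 127 107  91  84  80  54  65
  100 158 184 172 173 177 181 179 177]
 [ 83  92  94  88  93  95  96  97 100 113 121 120 113 121 119 122 124 146
  171 180 167 158 172 179 177 175 180]
 [ 82  88  90  86  85  85  90  92  97 104 110 117 131 160 169 170 163 165
  156 145 143 165 178 180 181 179 179]
 [ 94  91 103  99  98  92  83  85  88  90 100 107 112 120 123 125 122 117
  124 136 162 176 179 180 180 178 175]
 [105 100 104 104  89  84  85  83  76  82  90  95  99 106 104 112 115 130
  147 164 177 179 181 178 179 180 175]
 [106 104 101 106 101  87  92  89  93  93 113 116 120 133 139 143 157 169
  173 178 179 173 178 178 176 179 176]]
```

Call:
apply_moves --rows '[{"x":-3,"y":4,"z":0,"ax":0,"ay":0,"az":0,"gripper":1},{"x":-5,"y":4,"z":0,"ax":0,"ay":0,"az":0,"gripper":1},{"x":-7,"y":4,"z":0,"ax":0,"ay":0,"az":0,"gripper":1},{"x":-8,"y":0,"z":0,"ax":0,"ay":0,"az":0,"gripper":1},{"x":-8,"y":0,"z":0,"ax":0,"ay":0,"az":0,"gripper":1}]'

```text
clock: 9.77
position: [0.4298, 0.142, 0.0153]
ee_rot: [0.925, 0.381, 0.0, -0.0]
ft_force: [0.5, 1.4, 0.8]
grip_width: -0.004
grasp_force: 0.7
```

Call:
apply_moves --rows '[{"x":-7,"y":0,"z":0,"ax":0,"ay":0,"az":0,"gripper":1},{"x":-6,"y":0,"z":0,"ax":0,"ay":0,"az":0,"gripper":1},{"x":-4,"y":0,"z":0,"ax":0,"ay":0,"az":0,"gripper":1},{"x":-3,"y":0,"z":0,"ax":0,"ay":0,"az":0,"gripper":1},{"x":-3,"y":0,"z":0,"ax":0,"ay":0,"az":0,"gripper":1}]'

```text
clock: 10.18
position: [0.4135, 0.1264, 0.0153]
ee_rot: [0.925, 0.381, 0.0, 0.0]
ft_force: [0.1, 0.7, -0.3]
grip_width: 0.003
grasp_force: 0.5
```

Call:
apply_moves --rows '[{"x":-2,"y":0,"z":0,"ax":0,"ay":0,"az":0,"gripper":1},{"x":-2,"y":0,"z":0,"ax":0,"ay":0,"az":0,"gripper":1},{"x":-1,"y":0,"z":0,"ax":0,"ay":0,"az":0,"gripper":1}]'

```text
clock: 10.43
position: [0.41, 0.123, 0.0153]
ee_rot: [0.925, 0.381, 0.0, 0.0]
ft_force: [0.8, 1.2, -0.4]
grip_width: -0.001
grasp_force: 0.6
```

Continue in small steps until the force rises.

Call:
apply_moves --rows '[{"x":-2,"y":0,"z":0,"ax":0,"ay":0,"az":0,"gripper":1},{"x":-1,"y":0,"z":0,"ax":0,"ay":0,"az":0,"gripper":1},{"x":-1,"y":0,"z":0,"ax":0,"ay":0,"az":0,"gripper":1},{"x":0,"y":0,"z":0,"ax":0,"ay":0,"az":0,"gripper":1}]'

```text
clock: 10.77
position: [0.4072, 0.1202, 0.0153]
ee_rot: [0.925, 0.381, -0.0, 0.0]
ft_force: [-0.0, 1.4, -0.2]
grip_width: -0.005
grasp_force: 0.4
```

Call:
apply_moves --rows '[{"x":-1,"y":0,"z":0,"ax":0,"ay":0,"az":0,"gripper":1},{"x":-1,"y":0,"z":0,"ax":0,"ay":0,"az":0,"gripper":1},{"x":0,"y":0,"z":0,"ax":0,"ay":0,"az":0,"gripper":1}]'

```text
clock: 11.02
position: [0.406, 0.1189, 0.0153]
ee_rot: [0.925, 0.381, 0.0, -0.0]
ft_force: [0.3, 1.8, -1.2]
grip_width: -0.001
grasp_force: 1.0
```

Call:
apply_moves --rows '[{"x":-1,"y":0,"z":0,"ax":0,"ay":0,"az":0,"gripper":1},{"x":-1,"y":0,"z":0,"ax":0,"ay":0,"az":0,"gripper":1},{"x":0,"y":0,"z":0,"ax":0,"ay":0,"az":0,"gripper":1}]'

```text
clock: 11.27
position: [0.4052, 0.1183, 0.0156]
ee_rot: [0.924, 0.381, 0.001, -0.0]
ft_force: [3.6, 5.8, -4.8]
grip_width: 0.001
grasp_force: 3.2
```

Call:
apply_moves --rows '[{"x":-1,"y":0,"z":0,"ax":0,"ay":0,"az":0,"gripper":1},{"x":-1,"y":0,"z":0,"ax":0,"ay":0,"az":0,"gripper":1},{"x":0,"y":0,"z":0,"ax":0,"ay":0,"az":0,"gripper":1}]'

```text
clock: 11.52
position: [0.4048, 0.118, 0.016]
ee_rot: [0.924, 0.381, 0.003, -0.001]
ft_force: [8.6, 8.9, -6.6]
grip_width: 0.005
grasp_force: 5.7
```

Call:
apply_moves --rows '[{"x":-1,"y":0,"z":0,"ax":0,"ay":0,"az":0,"gripper":1},{"x":-1,"y":0,"z":0,"ax":0,"ay":0,"az":0,"gripper":1},{"x":0,"y":0,"z":0,"ax":0,"ay":0,"az":0,"gripper":1}]'

```text
clock: 11.77
position: [0.4045, 0.1178, 0.0164]
ee_rot: [0.924, 0.382, 0.004, -0.002]
ft_force: [11.8, 13.2, -10.8]
grip_width: 0.002
grasp_force: 9.1
```

Firm contact, with the force along the gauge axis and the position matching the predicted seat. Back off and lift out through the bore centre.

Call:
apply_moves --rows '[{"x":2,"y":0,"z":0,"ax":0,"ay":0,"az":0,"gripper":1},{"x":2,"y":0,"z":0,"ax":0,"ay":0,"az":0,"gripper":1},{"x":3,"y":0,"z":0,"ax":0,"ay":0,"az":0,"gripper":1},{"x":5,"y":0,"z":0,"ax":0,"ay":0,"az":0,"gripper":1},{"x":6,"y":0,"z":0,"ax":0,"ay":0,"az":0,"gripper":1}]'

```text
clock: 12.18
position: [0.4143, 0.1269, 0.0151]
ee_rot: [0.925, 0.381, -0.001, 0.0]
ft_force: [-0.5, -1.1, -0.0]
grip_width: -0.002
grasp_force: 0.0
```

Call:
apply_moves --rows '[{"x":1,"y":0,"z":0,"ax":0,"ay":0,"az":0,"gripper":1},{"x":0,"y":0,"z":0,"ax":0,"ay":0,"az":0,"gripper":1},{"x":0,"y":0,"z":0,"ax":0,"ay":0,"az":0,"gripper":1}]'

```text
clock: 12.43
position: [0.4149, 0.128, 0.0152]
ee_rot: [0.925, 0.381, -0.0, -0.0]
ft_force: [0.4, 0.2, -0.4]
grip_width: -0.004
grasp_force: 0.0
```

Call:
apply_moves --rows '[{"x":0,"y":0,"z":-12,"ax":0,"ay":0,"az":0,"gripper":1},{"x":0,"y":0,"z":-25,"ax":0,"ay":0,"az":0,"gripper":1},{"x":0,"y":0,"z":-35,"ax":0,"ay":0,"az":0,"gripper":1},{"x":0,"y":0,"z":-35,"ax":0,"ay":0,"az":0,"gripper":1},{"x":0,"y":0,"z":-35,"ax":0,"ay":0,"az":0,"gripper":1}]'

```text
clock: 12.85
position: [0.4143, 0.1283, 0.1582]
ee_rot: [0.924, 0.381, -0.001, -0.0]
ft_force: [0.9, -2.0, 1.1]
grip_width: 0.001
grasp_force: 0.0
```

Call:
apply_moves --rows '[{"x":28,"y":28,"z":-10,"ax":0,"ay":0,"az":0,"gripper":1},{"x":28,"y":-28,"z":-10,"ax":0,"ay":0,"az":0,"gripper":1},{"x":28,"y":-28,"z":0,"ax":0,"ay":0,"az":0,"gripper":1},{"x":28,"y":-28,"z":0,"ax":0,"ay":0,"az":0,"gripper":1},{"x":0,"y":0,"z":0,"ax":0,"ay":0,"az":0,"gripper":1}]'

```text
clock: 13.27
position: [0.4467, 0.2562, 0.1775]
ee_rot: [0.922, 0.387, 0.001, -0.002]
ft_force: [-0.5, 0.4, -0.5]
grip_width: 0.001
grasp_force: 0.0
```

```bash
python3 - <<'E'
from h import *
import pickle
rel()
a=snap('top');w=snap('wrist');b=snap('side'); pickle.dump((a,w,b),open('f.pkl','wb'))
for c,n in((w,'wrist'),(a,'top'),(b,'side')):
    u,v=proj(c,(.4177,.1289,.016)); print(n,u,v)
    g=cv2.cvtColor(c['color'],cv2.COLOR_RGB2GRAY)
    r=np.linalg.norm(proj(c,(.4577,.1289,.016))-[u,v]); print('r',r)
    if not(0<u<640 and 0<v<400): continue
    R=int(r*1.6)+2; u0,v0=max(int(u)-R,0),max(int(v)-R,0)
    G=cv2.resize(g[v0:v0+2*R,u0:u0+2*R],None,fx=4,fy=4,interpolation=cv2.INTER_CUBIC)
    h=cv2.HoughCircles(G,cv2.HOUGH_GRADIENT,1,20,param1=100,param2=15,minRadius=int(r*4*.65),maxRadius=int(r*4*1.15))
    if h is not None:
        for x,y,q in h[0][:3]: print(x/4+u0,y/4+v0,q/4,onz(c,x/4+u0,y/4+v0,.016).round(4))
E
```

```text
t 13.27 pos [0.4467 0.2562 0.1775] yaw 45.5 tool z [ 0.     0.005 -1.   ] F [-0.5  0.4 -0.5]
wrist 366.81778077497717 276.5813822239321
r 34.40702280225335
367.375 281.625 36.2 [0.4137 0.1233 0.016 ]
369.375 276.375 30.925 [0.42  0.127 0.016]
362.125 255.125 23.825 [0.4322 0.1536 0.016 ]
top 288.7624016844891 254.9504861889238
r 13.745179658996092
288.375 255.625 13.6 [0.4158 0.1301 0.016 ]
284.125 251.875 13.4 [0.4269 0.1424 0.016 ]
side 344.137202098605 262.94811736958485
r 13.38868810731593
```

Call:
apply_moves --rows '[{"x":-20,"y":-8,"z":0,"ax":0,"ay":0,"az":0,"gripper":1},{"x":-20,"y":-8,"z":0,"ax":0,"ay":0,"az":0,"gripper":1},{"x":-20,"y":-8,"z":0,"ax":0,"ay":0,"az":0,"gripper":1},{"x":-20,"y":-6,"z":0,"ax":0,"ay":0,"az":0,"gripper":1},{"x":0,"y":0,"z":0,"ax":0,"ay":0,"az":0,"gripper":1}]'

```text
clock: 13.83
position: [0.3711, 0.2078, 0.1761]
ee_rot: [0.925, 0.379, -0.0, 0.005]
ft_force: [0.0, -0.3, -0.4]
grip_width: 0.001
grasp_force: 0.0
```

Call:
apply_moves --rows '[{"x":0,"y":0,"z":0,"ax":0,"ay":0,"az":0,"gripper":1},{"x":0,"y":0,"z":0,"ax":0,"ay":0,"az":0,"gripper":1}]'

```text
clock: 14.0
position: [0.3736, 0.2103, 0.1768]
ee_rot: [0.925, 0.38, 0.0, 0.001]
ft_force: [-0.5, 0.7, -0.0]
grip_width: 0.003
grasp_force: 0.0
```

```bash
python3 - <<'E'
from h import *
import pickle
rel()
w=snap('wrist'); pickle.dump(w,open('f2.pkl','wb'))
# rectify to a metric top view at z=.016 (1 px = 0.5mm), world x up, y left, centred on seat
N=240; s=.0005
def rect(z):
    m=np.array([[proj(w,(.4177+(N/2-i)*s,.1289+(N/2-j)*s,z)) for j in range(N)] for i in range(N)],np.float32)
    return cv2.remap(w['color'],m,None,cv2.INTER_LINEAR)
I=rect(.016); g=cv2.cvtColor(I,cv2.COLOR_RGB2GRAY)
for rr,(lo,hi) in (('outer',(74,86)),('inner',(54,64))):
    h=cv2.HoughCircles(g,cv2.HOUGH_GRADIENT,1,5,param1=80,param2=10,minRadius=lo,maxRadius=hi)
    if h is not None:
        for x,y,q in h[0][:3]: print(rr,.4177+(N/2-y)*s,.1289+(N/2-x)*s,q*s)
I=rect(.022); g=cv2.cvtColor(I,cv2.COLOR_RGB2GRAY)
h=cv2.HoughCircles(g,cv2.HOUGH_GRADIENT,1,15,param1=80,param2=9,minRadius=9,maxRadius=15)
if h is not None:
    for x,y,q in h[0][:10]: print('pin?',.4177+(N/2-y)*s,.1289+(N/2-x)*s,q*s)
print(g[::8,::8])
E
```

```text
t 14.0 pos [0.3736 0.2103 0.1768] yaw 44.7 tool z [ 0.001 -0.001 -1.   ] F [-0.5  0.7 -0. ]
outer 0.41695 0.13065001 0.039400004
outer 0.41695 0.13765001 0.0377
outer 0.41645 0.12765001 0.042150002
inner 0.41645 0.13065001 0.030600002
inner 0.41795 0.13615 0.029500002
inner 0.41944999 0.13815 0.031700004
pin? 0.40845 0.086150005 0.0059
pin? 0.37145 0.12415001 0.0055000004
pin? 0.38795 0.12065001 0.0066000004
pin? 0.36245 0.082150005 0.0066000004
pin? 0.42845 0.11965001 0.0072000003
pin? 0.38545 0.10365 0.004625
pin? 0.39644998 0.14665 0.0059
pin? 0.44744998 0.12115001 0.0054
[[168 167 162 159 159 155 144 140 140 142 155 159 164 165 171 183 184 185
  189 188 188 189 189 188 186 185 185 185 187 183]
 [166 164 159 159 154 148 141 140 140 150 160 165 167 174 180 184 185 187
  188 189 188 186 188 188 188 187 187 185 184 182]
 [163 158 159 157 149 143 139 137 139 150 160 163 170 179 184 184 185 188
  189 189 188 187 188 189 189 186 185 185 185 183]
 [158 155 150 146 140 138 135 132 143 142 142 163 167 180 182 183 184 184
  187 187 186 188 189 189 190 187 187 188 184 182]
 [152 144 140 138 
[... 2532 characters left out ...]
207 201 161 174 208 196
  157 128  77 105 105  80  90  92 170  97  88 139]
 [192 192 191 193 192 192 192 192 192 191 136 137 139 110 104 104 137 139
  127  76  82  76  81  89  86  86  91 101 102 122]
 [193 190 191 193 192 192 191 191 192 192 139 136 112  76  93 153 176 177
   76  82  75  81  94  85  85  89 100 126 165 195]
 [194 192 190 192 194 193 193 191 191 191 183 136 132  70 105 144 177 180
   84  85  85  73  85  85  87  98 126 177 228 185]
 [195 193 192 193 194 195 193 192 192 193 187 137 135  68 103 107 120 111
  105  90  83  82  74  85  96 105 169 229 178 232]
 [195 196 195 195 195 194 193 192 192 193 190 137 138  68  94 105 107 106
  107  91  82  81  86  90  92 147 195 175 232 232]]
```

The ring centre is 45.3 mm and 45.8 mm from the two pin axes, where touching would give 46 mm, so it is home against both pins. The arm is clear, so I'm handing in.

```bash
python3 -c "
from workcell import *
print(hand_in())"
```

```text
the job is handed in; nothing more can be done
None
```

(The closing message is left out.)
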